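# Set up a stepped spindle level in V-blocks for a run-out check

### The arm

A 7-joint arm with a two-finger parallel gripper is mounted at the origin on a cart in front of the work surface, level with it; the furniture and walls round the work are solid. World frame = base frame: x ahead of the robot, y to its left, z up, the work surface at z = 0. Lengths are in mm, angles in rad, forces in N, time in s.
With the tool pointing down it reaches from about 400 to 900 mm from the base axis. Payload 5.6 kg.
Tool frame: the origin (TCP) lies midway between the tips of the shut fingers; the grasp point (between the pads) lies 19 mm behind it; z points along the fingers, y is the line along which they close (so a half turn about z gives the same grasp; the last joint's range is limited). The gripper opens to 92 mm and grips with 3 to 60 N. Pads are 20 mm wide; open, the fingers measure 128 mm over their backs; the gripper's body (75 mm by 189 mm) begins 69 mm behind the grasp point.
Start: joints at [1.306, 0.468, -0.012, 1.603, 0.006, 1.071, -0.056], TCP at [142.947, -634.095, 188.392] pointing down, gripper open.
Joint ranges: [-2.53, 2.53], [-0.31, 2.02], [-1.57, 1.55], [0.28, 2.44], [-1.29, 4.43], [0.15, 1.84], [-2.92, 2.92]. Speed limits (rad/s): [2.57, 2.57, 3.14, 3.14, 3.14, 3.14, 3.14].

### API

Orientations are given as a rotation vector (axis times angle).
In Python, from cell import robot, grip, kin, viewer gives the robot as it stands. Calls block until the motion is done:
- robot.movep(position, orientation): joint-space move of the TCP to a pose.
- robot.servo_line(position, feed=150, rotation=None): straight line of the TCP; rotation=None keeps the orientation; feed is the mean speed in mm/s.
- robot.goto_joints(angles): joint-space move.
- grip(opening, newtons=None): opening from 0.0 (shut) to 1.0 (fully open); newtons is the grip in N (None keeps the last); returns when the fingers have stopped.
- robot.hold(seconds).
- kin.ik(position, orientation): joint angles nearest the present ones, or None.
- robot.observe(): the state.
- viewer.read_camera(name): name is "side" or "top"; returns the picture (400x640x3 uint8, red, green, blue); there is no depth.
- viewer.camera_info(name): a dict with "camera_matrix" (3x3 intrinsics, pixels), "R" (3x3) and "t" (3): a world point X has camera coordinates R X + t. Camera axes: x right, y down, z forward; pixel columns grow to the right and rows downward; lengths in mm; the calibration is good to about 2 mm. A picture is of the moment at which its call begins. camera_info takes no time and is no camera call.
A pose or a line that the arm cannot do raises robot.IKError and nothing moves.
- robot.job_done(): hands the job in; it is judged then, once.
Trained networks look in the newest picture that a camera, given by its name, has taken for a name from the list of things; names that differ only in an ending like _2 or _b are one class to them, and where a whole thing is asked for, a point or a joint stands for the part that bears it (a point fixed in the world has none). Each returns a list of dicts, best first, with "confidence" (0 to 1); they miss things now and then, are a little off and sometimes report something else, mostly with a low value. They report only what shows in the picture. A call takes as long as a camera call.
- viewer.silhouettes(name, camera): "mask" (400x640 bool, what is visible of it).
- viewer.pinpoint(name, camera): "at" ([x, y, z] in mm, in the coordinates of the camera as it stood for that picture, good to about 4 mm: a listed point, or the origin of a listed thing).
The state is a dict: "t": time; "joints": joint angles; "joint_velocities": joint speeds; "joint_torque": joint torques, N m; "tcp_pos": TCP position; "tcp_rot": TCP orientation; "contact_force": force on the tool from outside, world axes, zero at the start; "wrist_torque": the same for the moment, N m; "grip_width": opening from 0.0 (shut) to 1.0 (fully open); "grip_force": force on a finger pad.
Only numpy, scipy, OpenCV 4.12 (cv2) and the standard library are available. Lean on these libraries where they do the work, as an engineer would, in place of code of your own. Each camera call takes 0.05 s, during which the arm holds its last target. There are 200 camera calls.

### The job

Set the spindle up on the granite plate for a run-out check: its thick end lies in the V-block that already stands on the plate (leave that block where it is) and its slender end lies in the other V-block, which you stand on the plate in line with the first, raised on the one of the two steel packing plates that brings the spindle level. Then stand the drilled setting block on the plate as an end stop, on edge as it stands now and lengthwise in line with the spindle, facing the tip of the slender end with a gap of less than 1 cm. Leave the bearing and the dial stand alone.

Things in the scene. Friction and masses are not known exactly. Their poses are not given: they have to be found in the camera images.
- surface_plate: Dark grey granite surface plate, fixed, 320 x 200 mm, its flat top 50 mm above the bench. Origin under its centre on the bench; x along its long side (pointing roughly to the robot's right), z up.
- vblock_a: Loose steel V-block, 0.42 kg, standing near the left end of the granite plate. 50 mm long (x, along the groove), 60 wide (y), 38 tall; origin at the centre of its underside, z up, x toward the robot's right, where the other V-block belongs. The groove is a 90 degree V, 36 mm wide at the top; its bottom line is 19.5 mm up, so a round of radius r rests with its axis 19.5 + 1.414 r mm up.
- vblock_b: The second V-block, loose on the bench just right of the plate (within 0.35 m of it), the same in size, shape and axes as vblock_a; its x may point either way along the spindle. Its proper place is 109 mm beyond vblock_a (centre to centre) along that block's x; the packing plate lies centred below it.
- pack_thin: Thin ground steel packing plate with one hole in its middle, loose on the bench: 64 mm (x) by 50 mm (y), 8.5 mm thick. Origin at the centre of its underside, z up.
- pack_thick: Thick ground steel packing plate with two holes, loose on the bench: 64 mm (x) by 50 mm (y), 16 mm thick. Origin at the centre of its underside, z up.
- stop_block: Grey setting block with drilled holes, standing on its long edge, loose on the bench just right of the plate (within 0.35 m of it), 0.65 kg: 76 mm long (x), 26 mm wide (y), 51 mm tall. Origin at the centre of its underside, z up. Either end may face the spindle.
- spindle: Turned steel spindle, about 0.7 kg, lying level in the saddle. Origin on its axis at mid-waist; x runs along the axis to the slender end (it may roll about x). In mm along x: -86 to -26 thick journal, dia 32; to -16 collar, dia 42; to +16 dark waist, dia 28, to grip (centre of mass near); to +86 slender journal, dia 20; to +108 threaded tip, dia 14. V-blocks belong under x = -58 and x = +51.
- saddle: Fixed wooden saddle on the bench left of the plate; it holds the spindle's axis 50 mm above the bench. Origin on the bench below the spindle's origin, x along the spindle. Base board 150 x 68 x 10 mm; uprights at x = -60 and +53 mm, 18 mm thick, 68 wide, 54 tall, each with a slot open upward, 2.4 mm wider than the journal in it: the spindle lifts straight out.
- bearing: Small ball bearing, 48 mm diameter, 11 mm thick, lying loose on the bench in front of the plate; a bystander. Origin at the centre of its underside.
- dial_stand: Dial indicator on a post with a square base, 84 x 65 mm and 225 mm tall, standing loose behind the plate at the left; a bystander. Origin at the bottom, z up.

How it is judged:
By the outcome, as a careful person would: the job done as asked, in the order asked, and still so for the second after the job is handed in, with the robot touching nothing.
It also fails if it takes over 102 s, if anything falls off the work surface, if the arm or the gripper's body presses on something with over 40 N, if the wrist force passes 120 N, or if a joint passes its speed limit or range.

## Working session

There is one attempt and no reset: what is moved stays moved. The work goes in short steps, each a Python script; the robot and the scene stay as the last script left them, time stands still between calls to the robot, and variables do not carry over. Pictures are saved under pics/ and viewed, at most 14 in all, crops included, and the job is handed in when it is done.

```bash
ls; mkdir -p pics; python3 - <<'E'
from cell import robot, grip, kin, viewer
import cv2,numpy as np
np.set_printoptions(precision=1,suppress=True)
for c in("side","top"):
    im=viewer.read_camera(c); cv2.imwrite(f"pics/{c}0.png",im[:,:,::-1])
    i=viewer.camera_info(c); R,t=np.array(i["R"]),np.array(i["t"]); print(c,"cam at",-R.T@t,i["camera_matrix"],R)
    for n in "surface_plate vblock_a pack_thin pack_thick stop_block spindle saddle bearing dial_stand".split():
        for d in viewer.pinpoint(n,c)[:3]:
            print(n,round(d["confidence"],2),R.T@(np.array(d["at"])-t))
print(robot.observe())
E
```

```text
pics
side cam at [-215.6  240.5 1406. ] [[471.4   0.  320.2]
 [  0.  471.4 195.4]
 [  0.    0.    1. ]] [[-0.3 -1.   0. ]
 [-0.8  0.2 -0.5]
 [ 0.5 -0.1 -0.9]]
surface_plate 0.87 [537.2 112.2   3.3]
vblock_a 0.88 [512.7 221.5  51.7]
vblock_a 0.81 [ 578.4 -198.6    1.8]
pack_thin 0.65 [ 445.7 -340.7    1. ]
pack_thick 0.63 [ 578.6 -344.     1.1]
spindle 0.66 [471.8 381.2  52. ]
saddle 0.86 [469.7 384.5   1.8]
bearing 0.65 [366.3 107.8  -2.8]
dial_stand 0.59 [729.6 314.2  -1.1]
top cam at [ 500.3   11.9 1093.7] [[396.9   0.  320.9]
 [  0.  396.9 194.1]
 [  0.    0.    1. ]] [[-0. -1. -0.]
 [-1.  0. -0.]
 [ 0.  0. -1.]]
surface_plate 0.79 [540.3 119.2  -2.4]
vblock_a 0.96 [ 577.1 -192.7   -3.7]
vblock_a 0.73 [513.3 224.8  45.1]
pack_thin 0.74 [ 452.4 -334.5    1.5]
pack_thick 0.66 [ 574.7 -343.6    1. ]
stop_block 0.87 [ 441.8 -200.5   -0.2]
stop_block 0.44 [470.4 389.3  46.2]
spindle 0.4 [365.9 111.   -0.4]
saddle 0.9 [470.6 386.2   1.9]
bearing 0.37 [ 577.3 -191.6   -1.4]
dial_stand 0.61 [730.2 319.6   0.1]
{'t': 1.0, 'joints': array([ 1.3,  0.5, -0. ,  1.6,  0. ,  1.1, -0.1]), 'joint_velocities': array([-0.,  0.,  0.,  0.,  0., -0.,  0.]), 'joint_torque': array([  0. , -52. ,  -0. , -24.4,  -0.1,   0. ,  -0. ]), 'tcp_pos': array([ 142.9, -634.1,  188.4]), 'tcp_rot': array([ 3.1,  0.3, -0. ]), 'contact_force': array([-0. , -0.1,  0.2]), 'wrist_torque': array([-0.,  0., -0.]), 'grip_force': 0.0, 'grip_width': 1.0015955051679555}
```

```bash
python3 - <<'E'
import cv2
a=cv2.imread("pics/top0.png"); b=cv2.imread("pics/side0.png")
cv2.imwrite("pics/t1.png",cv2.resize(a[90:290,150:480],None,fx=2.4,fy=2.4,interpolation=cv2.INTER_CUBIC))
cv2.imwrite("pics/s1.png",b)
E
```

```text
(no output)
```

View pics/t1.png

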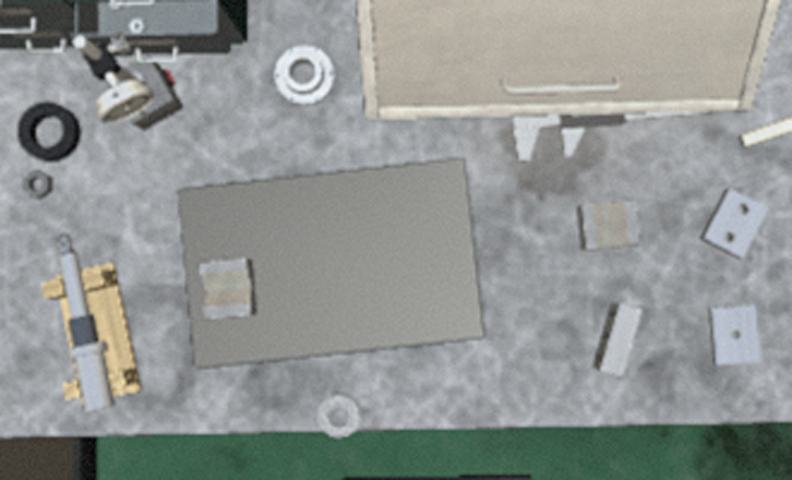

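View pics/s1.png

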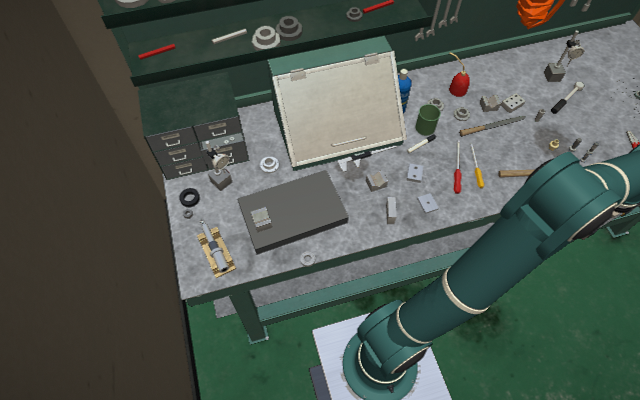

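```bash
cat > h.py <<'E'
from cell import robot, grip, kin, viewer
import cv2, numpy as np
from scipy.optimize import minimize
from scipy.spatial.transform import Rotation as Ro
np.set_printoptions(precision=2, suppress=True)
box=lambda l,w,h:[np.array([(x,y,z) for x in(-l/2,l/2) for y in(-w/2,w/2) for z in(0,h)])]
def cyl(a,b,d):
    th=np.linspace(0,2*np.pi,32); return np.array([(x,d/2*np.cos(q),d/2*np.sin(q)) for x in(a,b) for q in th])
vb=[np.array([(x,s*y,z) for x in(-25,25) for y,z in((30,0),(30,38),(18,38),(-1,19.5),(-1,0))]) for s in(1,-1)]
SP=[cyl(-86,-26,32),cyl(-26,-16,42),cyl(-16,16,28),cyl(16,86,20),cyl(86,108,14)]
MODEL=dict(surface_plate=box(320,200,50),vblock_a=vb,pack_thin=box(64,50,8.5),pack_thick=box(64,50,16),
           stop_block=box(76,26,51),spindle=SP)
S=8
def render(parts,pose,z,cam,roi):
    K,R,t=cam; x0,y0,x1,y1=roi; im=np.zeros(((y1-y0)*S,(x1-x0)*S),np.uint8)
    for p in parts:
        X=Ro.from_euler('z',pose[2]).apply(p)+[pose[0],pose[1],z]
        c=(R@X.T).T+t; uv=(K@c.T).T; uv=uv[:,:2]/uv[:,2:]
        uv=(uv+0.5-[x0,y0])*S-0.5
        cv2.fillConvexPoly(im,cv2.convexHull(np.round(uv*16).astype(np.int32)),255,shift=4)
    return cv2.resize(im,None,fx=1/S,fy=1/S,interpolation=cv2.INTER_AREA)/255.
def cam(c):
    i=viewer.camera_info(c); return [np.array(i[k],float) for k in("camera_matrix","R","t")]
def fit(name,guess,z,cams=("top","side"),n=1,fresh=True,near=60):
    """x,y,yaw of a thing from its masks; guess=(x,y,yaw)"""
    out=[]
    for c in cams:
        C=cam(c); ms=[]
        for _ in range(n):
            if fresh: viewer.read_camera(c)
            g=C[0]@(C[1]@[guess[0],guess[1],z+15]+C[2]); g=g[:2]/g[2]
            best=[d["mask"] for d in viewer.silhouettes(name,c) if np.hypot(*(np.argwhere(d["mask"]).mean(0)[::-1]-g))<near/2.8]
            if best: ms.append(best[0].astype(float))
        if not ms: out.append((c,None)); continue
        m=np.mean(ms,0); v,u=np.where(m>0); roi=(max(u.min()-12,0),max(v.min()-12,0),min(u.max()+13,640),min(v.max()+13,400))
        mm=m[roi[1]:roi[3],roi[0]:roi[2]]
        f=lambda q:np.abs(render(MODEL[name],(q[0],q[1],q[2]/50),z,C,roi)-mm).sum()/mm.sum()
        best=None
        for dy in(-.25,0,.25):
            q0=np.array([guess[0],guess[1],(guess[2]+dy)*50])
            r=minimize(f,q0,method="Nelder-Mead",options=dict(initial_simplex=q0+np.array([[0,0,0],[8,0,0],[0,8,0],[0,0,8.]]),xatol=.05,fatol=1e-4))
            if best is None or r.fun<best.fun: best=r
        out.append((c,np.r_[best.x[:2],best.x[2]/50,best.fun]))
    return out
def rv(psi): return (Ro.from_euler('z',psi)*Ro.from_euler('x',np.pi)).as_rotvec()
E
cat > m.py <<'E'
from h import *
for n,g,z in [("surface_plate",(538,115,-1.68),0),("vblock_a",(513,223,-1.65),50),("vblock_a",(577,-195,-1.6),0),("pack_thin",(450,-337,.05),0),
  ("stop_block",(442,-200,-.25),0),("spindle",(471,384,.15),50)]:
    for c,o in fit(n,g,z,n=3): print(n,c,o)
E
python3 m.py
```

```text
surface_plate top [538.16 116.36  -1.49   0.07]
surface_plate side [542.33 112.2   -1.49   0.1 ]
vblock_a top [511.41 224.71  -1.5    0.08]
vblock_a side [513.39 220.81  -1.51   0.08]
vblock_a top [ 574.55 -193.02   -1.28    0.32]
vblock_a side [ 577.59 -199.31   -1.31    0.23]
pack_thin top [ 448.08 -337.6     0.04    0.04]
pack_thin side [ 449.95 -341.65    0.04    0.06]
stop_block top [ 446.73 -198.8    -0.31    0.06]
stop_block side [ 449.75 -204.05   -0.31    0.06]
spindle top [469.63 388.67   0.21   0.1 ]
spindle side [470.2  384.4    0.2    0.08]
```

```bash
cat > a.py <<'E'
from h import *
for c,o in fit("vblock_a",(576,-196,.12),0,fresh=False): print(c,o)
a=-1.505; P=np.array([511.41+513.39,224.71+220.81])/2; u=np.array([np.cos(a),np.sin(a)])
for nm,p,q in [("pack",(449,-339.6),.04),("pack place",P+109*u,a),("stop",(448.2,-201.4),-.31),("stop place",P+209*u,a),("vb",(576,-196),.12),("spindle",(470,386.5),.205),("sp place",P+58*u,a)]:
    for k in(-1,0,1):
        j=kin.ik([*p,120],rv(q+k*np.pi)); print(nm,k,np.round(p,1),None if j is None else j)
print(robot.observe()["t"])
E
python3 a.py
```

```text
top [ 574.88 -194.22    0.08    0.06]
side [ 575.22 -198.71    0.09    0.06]
pack -1 [ 449.  -339.6] [ 1.13  0.52 -0.71  1.84  0.41  0.93  1.85]
pack 0 [ 449.  -339.6] [ 0.69  0.41 -0.13  1.87  0.07  0.86 -1.  ]
pack 1 [ 449.  -339.6] [ 1.13  0.52 -0.71  1.84  0.41  0.93  1.85]
pack place -1 [519.6 114. ] [ 0.57  0.67 -1.14  1.9   0.71  1.05 -0.81]
pack place 0 [519.6 114. ] [ 0.65  0.81 -1.32  1.9   0.87  1.17  2.2 ]
pack place 1 [519.6 114. ] [ 0.57  0.67 -1.14  1.9   0.71  1.05 -0.81]
stop -1 [ 448.2 -201.4] [ 0.94  0.39 -0.7   2.01  0.33  0.85  1.32]
stop 0 [ 448.2 -201.4] [ 0.54  0.31 -0.22  2.03  0.09  0.81 -1.61]
stop 1 [ 448.2 -201.4] [ 0.94  0.39 -0.7   2.01  0.33  0.85  1.32]
stop place -1 [526.1  14.2] [ 0.51  0.47 -0.76  1.93  0.41  0.9  -0.38]
stop place 0 [526.1  14.2] [-1.04  0.75  1.35  2.02 -0.84  1.1  -2.37]
stop place 1 [526.1  14.2] [ 0.51  0.47 -0.76  1.93  0.41  0.9  -0.38]
vb -1 [ 576 -196] [ 0.8   0.6  -0.73  1.73  0.47  0.99  1.59]
vb 0 [ 576 -196] [ 0.51  0.5  -0.31  1.75  0.18  0.92 -1.33]
vb 1 [ 576 -196] [ 0.8   0.6  -0.73  1.73  0.47  0.99  1.59]
spindle -1 [470.  386.5] [ 0.    0.78 -1.11  1.72  0.77  1.14  0.44]
spindle 0 [470.  386.5] [-0.73  0.47 -0.01  1.77  0.01  0.9  -2.11]
spindle 1 [470.  386.5] [ 0.    0.78 -1.11  1.72  0.77  1.14  0.44]
sp place -1 [516.2 164.9] [ 0.47  0.69 -1.15  1.88  0.73  1.07 -0.92]
sp place 0 [516.2 164.9] [ 0.54  0.83 -1.32  1.88  0.89  1.19  2.11]
sp place 1 [516.2 164.9] [ 0.47  0.69 -1.15  1.88  0.73  1.07 -0.92]
4.7
```

```bash
cat >> h.py <<'E'
def above(p,psi,z=150): robot.movep([p[0],p[1],z],rv(psi))
def line(p,z,feed=150,psi=None): robot.servo_line([p[0],p[1],z],feed,None if psi is None else rv(psi))
def st(s=""):
    o=robot.observe(); print(s,"t",round(o["t"],1),"tcp",o["tcp_pos"],"F",o["contact_force"],"w",round(o["grip_width"]*92,1),"gf",round(o["grip_force"],1))
E
cat > b.py <<'E'
from h import *
p=(449,-339.6); q=.04; 
above(p,q+np.pi/2-np.pi,80); st("above")
line(p,2.5,120); st("down")
grip(.5,10); st("squeeze x"); grip(.95)
line(p,15,120); line(p,15.5,60,q); line(p,2.5,100); grip(.3,30); st("grip")
line(p,120,200); st("up")
E
python3 b.py
```

```text
above t 6.7 tcp [ 448.81 -340.3    80.21] F [0.24 0.27 1.47] w 91.8 gf 0.0
down t 7.5 tcp [ 449.33 -340.03    2.93] F [-0.52 -0.73  0.78] w 92.0 gf 0.0
squeeze x t 8.3 tcp [ 449.   -339.58    2.46] F [-0.16  0.66 -0.77] w 46.0 gf 0.0
grip t 12.3 tcp [ 448.98 -339.6     2.47] F [0.18 0.24 0.42] w 27.7 gf 0.0
up t 13.1 tcp [ 448.25 -339.23  119.18] F [-0.    0.36 -0.08] w 27.8 gf 0.0
```

```bash
python3 - <<'E'
from h import *
im=viewer.read_camera("side"); cv2.imwrite("pics/s2.png",cv2.resize(im[100:260,340:560,::-1],None,fx=3.5,fy=3.5,interpolation=cv2.INTER_CUBIC))
print(fit("pack_thin",(449,-340,.04),0))
E
```

```text
[('top', array([ 450.2 , -334.69,   -0.04,    1.99])), ('side', None)]
```

View pics/s2.png

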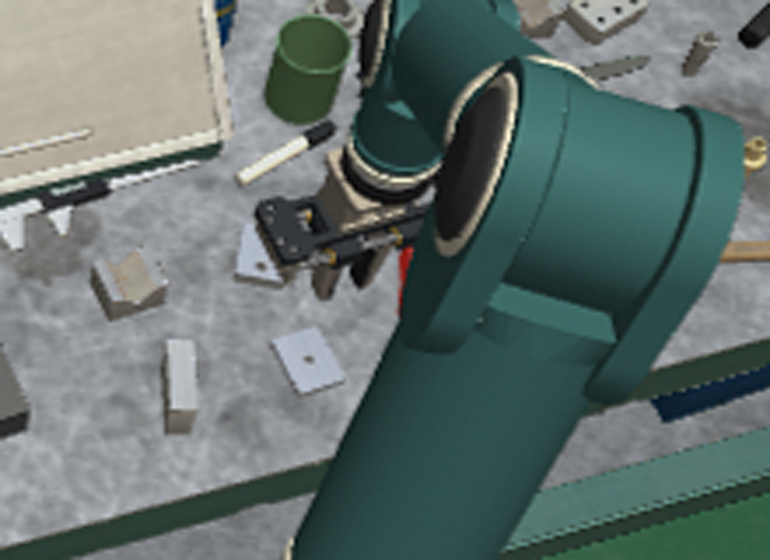

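```bash
cat >> h.py <<'E'
def probe(p,z0,zmin,step=1.0,F=2.5):
    """go down in steps until the tool meets something"""
    f0=robot.observe()["contact_force"][2]; z=z0
    while z>zmin:
        line(p,z,40); robot.hold(.05)
        f=robot.observe()["contact_force"][2]-f0
        if f>F: break
        z-=step
    return z,f
E
python3 - <<'E'
from h import *
p=(449,-263); above(p,.04-np.pi/2,60); st()
for o in(.95,.65):
    grip(o); line(p,4,150); robot.hold(.15); print(o,probe(p,2.5,-20)); line(p,12,100)
st()
E
```

```text
t 14.7 tcp [ 449.12 -263.17   60.04] F [ 0.3  -0.14 -0.72] w 27.5 gf 0.0
0.95 (-20.5, np.float64(-0.36525069323601816))
0.65 (-20.5, np.float64(-0.19718993611520597))
 t 32.0 tcp [ 449.24 -263.08   12.35] F [-0.31 -0.94  0.13] w 59.8 gf 0.0
```

```bash
python3 - <<'E'
from h import *
o=robot.observe(); outs=[]
for c in("side","top"):
    im=viewer.read_camera(c)[:,:,::-1].copy(); K,R,t=cam(c); T=Ro.from_rotvec(o["tcp_rot"]).as_matrix()
    r=lambda X:(lambda v:v[:2]/v[2])(K@(R@X+t))
    a=r(o["tcp_pos"]); x0,y0=int(a[0])-50,int(a[1])-60
    im=cv2.resize(im[y0:y0+100,x0:x0+100],None,fx=4,fy=4,interpolation=cv2.INTER_CUBIC)
    for X,col in((np.zeros(3),(0,0,255)),(np.array([0,30,0]),(0,255,0)),(np.array([0,-30,0]),(0,255,0)),(np.array([0,0,-88]),(255,0,0))):
        cv2.circle(im,tuple(int(k) for k in (r(o["tcp_pos"]+T@X)-[x0,y0])*4),3,col,-1)
    outs.append(im); 
cv2.imwrite("pics/p3.png",np.hstack(outs)); print(o["tcp_rot"],o["joints"])
E
```

```text
[-2.27  2.18 -0.  ] [ 0.43  0.51  0.04  2.04 -0.04  0.59 -2.6 ]
```

View pics/p3.png

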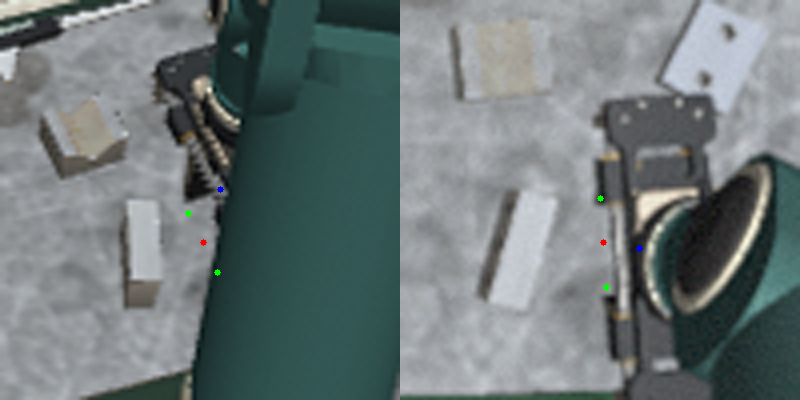

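```bash
python3 - <<'E'
from h import *
p=(449,-263)
def run(zs):
    for z in zs:
        line(p,z,150); o=robot.observe(); print(z,o["tcp_pos"],o["contact_force"],round(o["grip_width"],2))
        if o["contact_force"][2]>6: break
grip(0.0); st(); run([5,2,0,-2,-5,-8]); line(p,15,200)
grip(.62); run([-5,-20,-24,-28,-32,-36]); line(p,12,200); st()
E
```

```text
t 33.1 tcp [ 449.01 -263.     12.01] F [ 0.79 -0.83  0.51] w 0.4 gf 0.0
5 [ 448.46 -262.71    4.37] [-0.17  0.77 -0.97] 0.01
2 [ 448.83 -262.92    1.76] [0.25 0.66 0.03] 0.0
0 [ 448.96 -262.93   -0.09] [-1.19  0.34  0.38] 0.01
-2 [ 448.91 -262.96   -2.1 ] [ 0.42 -0.76 -0.  ] 0.0
-5 [ 448.8  -262.92   -5.22] [-0.37  0.55 -0.27] 0.0
-8 [ 448.83 -262.91   -8.23] [-0.16  0.16  0.23] 0.01
-5 [ 448.18 -262.57   -5.63] [ 1.84  0.16 -0.82] 0.62
-20 [ 448.49 -262.74  -20.14] [-0.1  -0.22  0.55] 0.61
-24 [ 449.08 -263.06  -23.74] [-0.03  0.1  -0.56] 0.62
-28 [ 449.81 -263.46  -25.81] [-4.24  2.19 20.72] 0.62
 t 37.2 tcp [ 449.84 -263.42   12.91] F [ 0.33 -0.49 -0.71] w 57.3 gf 0.0
```

```bash
cat > b.py <<'E'
from h import *
p=(449,-339.6); q=.04; Z=-21.5
line(p,25,250); grip(1.0)
line(p,Z,150); grip(.4,10); st("squeeze x"); grip(1.0)
line(p,5,150); line(p,5.5,60,q); line(p,Z,120); st("down"); grip(.3,30); st("grip y")
E
python3 b.py
```

```text
squeeze x t 39.3 tcp [ 449.68 -339.93  -20.83] F [0.6  0.72 4.59] w 63.9 gf 10.0
down t 42.3 tcp [ 448.7  -339.16  -21.96] F [ 0.16 -0.48  0.22] w 91.8 gf 0.0
grip y t 43.0 tcp [ 449.01 -339.58  -21.37] F [-0.7   0.84  1.53] w 49.0 gf 30.0
```

```bash
cat >> h.py <<'E'
A=-1.505
def best(p,z,psi):
    """of the two half-turn-equal yaws, the one with the least joint travel"""
    j0=robot.observe()["joints"]; c=[]
    for k in(0,1):
        j=kin.ik([*p,z],rv(psi+k*np.pi))
        if j is not None: c.append((np.abs(np.array(j)-j0).max(),psi+k*np.pi))
    return min(c)[1]
E
cat > c.py <<'E'
from h import *
P=np.array([512.4,222.76]); u=np.array([np.cos(A),np.sin(A)]); B=P+109*u
line((449,-339.6),70,250)
s=best(B,80,A); print("psi",s,B); above(B,s,70); st("above")
line(B,31,120); line(B,28.7,30); st("down"); grip(.8); line(B,75,250)
v=(575,-196.5); s=best(v,80,.085); above(v,s,70); st("over vb"); print(s)
np.save("B.npy",B)
for c in("top","side"): cv2.imwrite(f"pics/{c}4.png",viewer.read_camera(c)[:,:,::-1])
for n,g,z in(("pack_thin",(*B,A),50),("vblock_a",(*P,A),50),("surface_plate",(540,114,A),0)): print(n,fit(n,g,z,n=2))
st()
E
python3 c.py
```

```text
psi 1.6365926535897932 [519.57 114.  ]
above t 45.2 tcp [520.01 112.05  69.73] F [-0.03  0.52 -1.97] w 49.1 gf 30.0
down t 45.9 tcp [519.63 113.96  28.88] F [ 0.52  0.7  -2.37] w 49.3 gf 30.0
over vb t 48.0 tcp [ 574.94 -194.33   69.51] F [ 0.6   0.37 -0.5 ] w 73.6 gf 0.0
0.085
pack_thin [('top', array([517.19, 116.4 ,  -1.49,   0.08])), ('side', array([519.45, 112.53,  -1.53,   0.11]))]
vblock_a [('top', array([511.95, 224.04,  -1.49,   0.05])), ('side', array([513.67, 220.31,  -1.51,   0.06]))]
surface_plate [('top', array([538.2 , 116.63,  -1.48,   0.13])), ('side', array([544.03, 112.15,  -1.49,   0.19]))]
 t 49.3 tcp [ 574.99 -196.5    70.  ] F [0.28 0.16 0.24] w 73.7 gf 0.0
```

```bash
cat > d.py <<'E'
from h import *
v=(576,-197); B=(521.3,113.3); a=-1.498
line(v,68,100); line(v,-20.8,150); st("down"); grip(.4,35); st("grip"); 
line(v,95,250)
s=best(B,95,a); print(s); above(B,s,95); line(B,41,120); line(B,38,30); st("placed"); grip(.85); line(B,100,250)
w=(471,386); s=best(w,80,.205); print(s); above(w,s,80); st()
for c in("top","side"): cv2.imwrite(f"pics/{c}5.png",viewer.read_camera(c)[:,:,::-1])
for n,g,z in(("vblock_a",(*B,a),58.5),("vblock_a",(513,222,a),50)): print(n,fit(n,g,z,n=2,near=40))
st()
E
python3 d.py
```

```text
down t 50.3 tcp [ 576.71 -196.93  -20.22] F [-0.13 -0.16 -0.03] w 73.5 gf 0.0
grip t 50.6 tcp [ 576.89 -197.14  -19.62] F [-0.97 -0.01  5.34] w 59.8 gf 35.0
1.6435926535897931
placed t 53.3 tcp [522.16 113.53  38.68] F [ 0.6  -1.02  1.25] w 59.9 gf 35.0
3.346592653589793
 t 55.2 tcp [471.3  384.69  78.98] F [ 0.2  -0.15  0.28] w 77.9 gf 0.0
vblock_a [('top', array([520.24, 115.49,  -1.49,   0.05])), ('side', array([522.27, 111.22,  -1.49,   0.1 ]))]
vblock_a [('top', array([512.16, 223.97,  -1.49,   0.05])), ('side', array([514.39, 220.92,  -1.5 ,   0.07]))]
 t 56.1 tcp [470.97 386.05  79.98] F [ 0.16 -0.26  0.2 ] w 78.2 gf 0.0
```

```bash
cat > e.py <<'E'
from h import *
w=(470.2,386.3); D=(517.5,164.4); a=-1.498
line(w,5.5,150); robot.hold(.1); grip(.2,40); st("grip"); line(w,12,60); st("lifting")
line(w,105,250); st("up")
for c in("side",): cv2.imwrite("pics/up6.png",cv2.resize(viewer.read_camera(c)[120:300,150:400,::-1],None,fx=3,fy=3,interpolation=cv2.INTER_CUBIC))
E
python3 e.py
```

```text
grip t 57.7 tcp [470.14 386.48   5.51] F [-0.88  0.5   0.59] w 27.5 gf 40.0
lifting t 58.0 tcp [469.98 385.49  11.4 ] F [ 0.55  0.48 -7.96] w 27.2 gf 40.0
up t 58.5 tcp [470.12 385.08 103.84] F [-0.52 -0.36 -8.53] w 26.9 gf 40.0
```

View pics/up6.png

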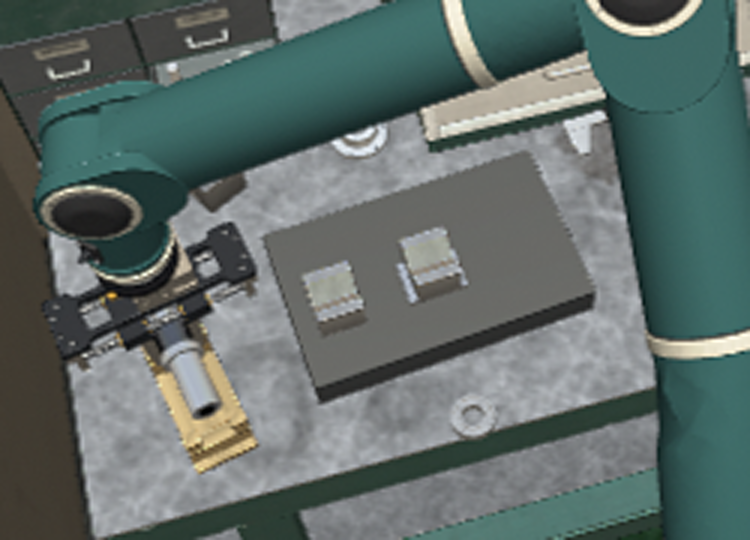

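```bash
cat > f.py <<'E'
from h import *
D=(517.5,164.4); a=-1.498
above(D,a+np.pi,105); st("over"); line(D,52,120); line(D,48.0,25); robot.hold(.15); st("down")
grip(.45); line(D,110,250)
v=(448.2,-201.5); s=best(v,60,-.31); print(s); above(v,s,60); st()
for c in("top","side"): cv2.imwrite(f"pics/{c}7.png",cv2.resize(viewer.read_camera(c)[110:290,150:400,::-1],None,fx=1.6*1.5,fy=1.6*1.5,interpolation=cv2.INTER_CUBIC))
cv2.imwrite("pics/p7.png",cv2.resize(np.vstack([cv2.imread("pics/top7.png"),cv2.imread("pics/side7.png")]),None,fx=.69,fy=.69))
print(fit("spindle",(*D,a),92.1,n=2)); print(fit("stop_block",(*v,-.31),0))
st()
E
python3 f.py
```

```text
over t 59.6 tcp [516.66 165.58 104.43] F [ 0.99  0.99 -7.74] w 27.0 gf 40.0
down t 60.7 tcp [517.92 164.57  48.34] F [ 1.09  0.8  -5.97] w 27.1 gf 40.0
-0.31
 t 62.9 tcp [ 448.68 -200.21   59.79] F [ 0.24 -0.03 -0.3 ] w 41.7 gf 0.0
[('top', array([516.16, 165.08,  -1.5 ,   0.09])), ('side', array([518.49, 160.57,  -1.51,   0.13]))]
[('top', None), ('side', array([ 449.61, -203.18,   -0.36,    0.14]))]
 t 63.6 tcp [ 448.18 -201.54   60.02] F [-0.57  0.19 -0.38] w 41.1 gf 0.0
```

View pics/p7.png

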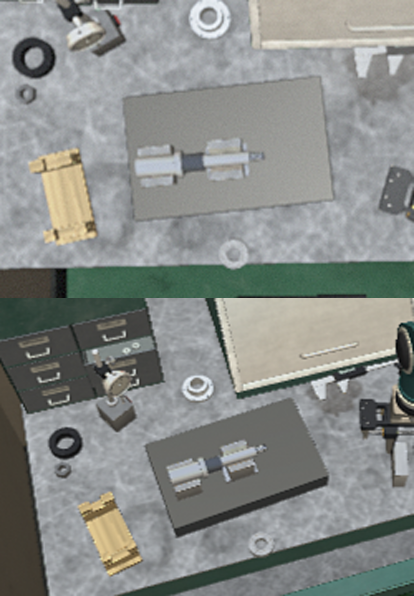

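```bash
cat > g.py <<'E'
from h import *
v=(448.2,-201.5); a=-1.498; E=(528.4,12.4)
grip(.62); line(v,-16,150); robot.hold(.1); grip(.15,40); st("grip"); line(v,85,250)
s=best(E,85,a); print(s); above(E,s,85); line(E,38,120); line(E,34.2,30); robot.hold(.15); st("down")
grip(.5); line(E,100,250); r=(470,-250); above(r,s,120); st()
for c in("top","side"): cv2.imwrite(f"pics/{c}8.png",cv2.resize(viewer.read_camera(c)[140:260,190:370,::-1],None,fx=4,fy=4,interpolation=cv2.INTER_CUBIC))
print(fit("stop_block",(*E,a),50,n=2)); print(fit("spindle",(517.5,163,a),92.1,n=2))
st()
E
python3 g.py
```

```text
grip t 65.3 tcp [ 448.47 -201.2   -15.76] F [0.79 1.66 4.05] w 25.2 gf 40.0
1.6435926535897931
down t 68.0 tcp [528.61  12.37  34.5 ] F [-0.53 -0.31 -5.64] w 25.3 gf 40.0
 t 70.0 tcp [ 470.38 -248.22  119.72] F [ 0.73 -0.3  -0.48] w 46.4 gf 0.0
[('top', array([526.17,  15.6 ,  -1.5 ,   0.1 ])), ('side', array([528.78,  10.62,  -1.49,   0.04]))]
[('top', array([516.32, 165.39,  -1.5 ,   0.07])), ('side', array([517.88, 161.34,  -1.49,   0.11]))]
 t 70.8 tcp [ 469.99 -250.05  120.02] F [0.41 0.27 0.6 ] w 46.0 gf 0.0
```

View pics/top8.png

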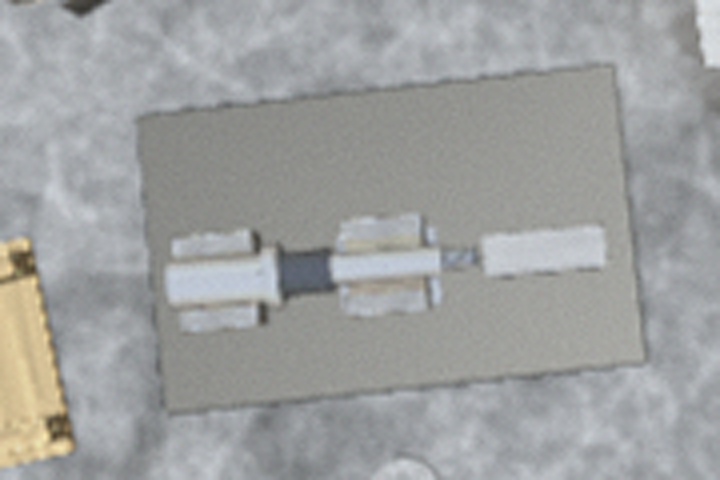

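View pics/side8.png

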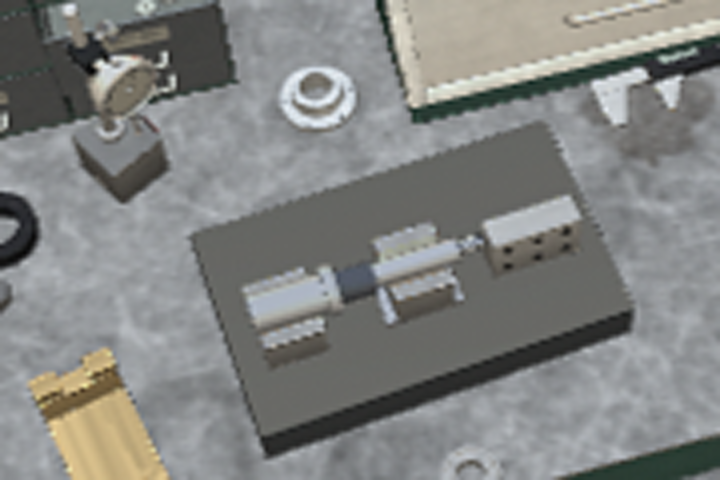

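```bash
python3 -c "
from h import *
print(robot.job_done())"
```

```text
the job is handed in; nothing more can be done
None
```

The job is handed in at about 71 s: the spindle lies in both V-blocks, the slender end raised on the thin packing plate, and the setting block stands in line with it at a camera-measured gap of 4–5 mm. The first V-block, the bearing and the dial stand were left alone.

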